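# Refit the lids of a paper-clip pot and take off the dust cap

### The arm

A 6-joint arm with a two-finger parallel gripper is mounted at the origin on a cart in front of the work surface, level with it; the furniture and walls round the work are solid. World frame = base frame: x ahead of the robot, y to its left, z up, the work surface at z = 0. Lengths are in m, angles in rad, forces in N, time in s.
With the tool pointing down it reaches from about 0.35 to 0.775 m from the base axis. Payload 7.3 kg.
Tool frame: the origin (TCP) lies on the centre line of the jaws, within the pads' length; the fingertips stand 25 mm ahead of it and the grasp point (between the pads) lies 6 mm ahead of it; z points along the fingers, y is the line along which they close (so a half turn about z gives the same grasp; the last joint's range is limited). The gripper opens to 92 mm and grips with 3 to 60 N. Pads are 19 mm wide; open, the fingers measure 130 mm over their backs; the gripper's body (75 mm by 190 mm) begins 47 mm behind the grasp point.
Start: joints at [1.023, 0.342, 1.524, -0, 1.275, -0.146], TCP at [0.205, 0.483, 0.252] pointing down, gripper open.
Joint ranges: [-2.53, 2.53], [-0.77, 2.02], [0.04, 2.7], [-1, 4.14], [0.28, 2.66], [-3.11, 3.11]. Speed limits (rad/s): [2.57, 2.57, 3.14, 3.14, 3.14, 3.14].

### API

Orientations are given as [roll, pitch, yaw] about the fixed x, y, z axes, in that order (R = Rz(yaw) Ry(pitch) Rx(roll)).
In Python, from cell import status, read_camera, camera_info, ticket, models gives the robot as it stands.
- The arm moves only by the tool send_rows, never from a script. Its argument "plan" is a list of rows, each an object with "offset": the shift along the tool's x, y, z in mm, a list of three; "yaw": the turn about the tool's z in rad. In form: [{"offset": [dx, dy, dz], "yaw": yaw}, ...]. A call has 1 to 20 rows; each row shifts and turns the commanded pose from where the row before left it, along the tool's axes as they then stand; what a row does not reach is not made up. A row lasts 1/10 s, in which the tool goes at most 50 mm and 8.59 degrees, less where a joint would pass 70% of its speed; a pose out of reach is approached as far as the arm can. A call is refused whole if a number of a shift passes 50 or a number of a turn 0.15, either way. A call with a gripper value outside its range is refused whole. "hand" is the closure, from 0 (fully open) to 1 (shut), set as the call begins (left out, the last holds). The fingers move at their own pace and stop on an object; "squeeze" is the grip in N (left out, the last holds). Time passes only in rows, so rows that do not move let the fingers close. It gives the time, the measured TCP pose, the force, the opening and the grip force at its end, in the units of the state.
- status.observe(): the state, without advancing time (a new reading comes with each control period).
- read_camera(name): name is "side" or "top" or "wrist"; returns the picture (420x560x3 uint8, red, green, blue); there is no depth.
- camera_info(name): a dict with "vfov" (degrees; the focal length in pixels is half the picture's height over the tangent of half this angle, whatever the lens; pixels are square), "cx", "cy" (the principal point, pixels), "distortion" ([k1, k2, p1, p2, k3] as OpenCV has them; the pictures are not rectified), "origin" and "attitude" of the camera in the world. Camera axes: x right, y down, z forward; pixel columns grow to the right and rows downward; lengths in m; the calibration is good to about 2 mm. A picture is of the moment at which its call begins: read the wrist's pose just before it. camera_info takes no time and is no camera call; for the wrist camera it gives the pose at the moment of the call.
- ticket.hand_in(): hands the job in; it is judged then, once.
Trained networks look in the newest picture that a camera, given by its name, has taken for a name from the list of things; names that differ only in an ending like _2 or _b are one class to them, and where a whole thing is asked for, a point or a joint stands for the part that bears it (a point fixed in the world has none). Each returns a list of dicts, best first, with "conf" (0 to 1); they miss things now and then, are a little off and sometimes report something else, mostly with a low value. They report only what shows in the picture. A call takes as long as a camera call. They do not tell look-alikes from the thing itself.
- models.regions_of(camera, label): "mask" (420x560 bool, what is visible of it) and "extent" ([left, top, right, bottom] in pixels, round what is visible of it).
The state is a dict: "time": time; "qpos": joint angles; "qvel": joint speeds; "joint_efforts": joint torques, N m; "tool_pos": TCP position; "tool_rot": TCP orientation; "contact_force": force on the tool from outside, world axes, zero at the start; "torque": the same for the moment, N m; "opening": finger opening in m; "grip_force": force on a finger pad.
Only numpy, scipy, OpenCV 4.12 (cv2) and the standard library are available. Lean on these libraries where they do the work, as an engineer would, in place of code of your own. Each camera call takes 0.05 s, during which the arm holds its last target. There are 200 camera calls.

### The job

The paper-clip pot has been refilled: take its two nested lids together by the wide black rim of the inner lid, set them down into the pot's mouth until the rim rests fully home all round, and only then let go. Then lift the blue dust cap off by itself, leaving the inner lid seated in the pot ready for use, and finish while still holding the cap upright in the gripper, about 5 cm or more clear above the inner lid. Leave the pot standing where it is and do not disturb the glue stick, the rubber stamp and the computer mouse.

Things in the scene. Friction and masses are not known exactly. Their poses are not given: they have to be found in the camera images.
- pot_mouth (a point): Centre of the mouth of the paper-clip pot, in the plane of its rim; z up out of the pot. Open round pale-grey metal tin with two dark bands, 54 mm outside, 48 mm bore, 70 mm high, loose, about 0.7 kg, standing on the desk left or right of the middle. The clips at its bottom lie clear of the lid.
- lid_rim (a point): Centre of the inner lid's black ribbed rim, half-way up; z up. Rim: round, 62 mm wide, 16 high, the place to grip. Below: grey plug 45 wide, 16 long, foot chamfered, on which it stands on the desk (this point 24 mm up); it fits the pot's mouth with 1.5 mm play all round. Seated, this point is 8 mm above the mouth. Above: neck 40 wide, 10 high, under the cap. Loose, about 0.12 kg.
- cap_knob (a point): Centre of the round knob (24 mm wide, 18 high) on top of the blue dust cap; z up. The cap below it: 48 mm wide, 14 high, flat top. It sits over the inner lid's neck with 1.5 mm play all round, skirt resting on the black rim: nested, this point is 31 mm above lid_rim. Nothing fastens it: lifted by the knob it comes off alone. About 0.05 kg.
- glue: Bystander: white and blue glue stick, 27 mm across and 90 mm high, standing; origin at the centre of its underside.
- stamp: Bystander: brown wooden rubber stamp with a turned handle, 28 x 64 x 69 mm, standing; origin at the centre of its underside.
- mouse: Bystander: black computer mouse, 105 x 64 x 34 mm, on the far side of the work; origin at the centre of its underside.
There are look-alikes about, which are no part of the job. Of the things like the part that bears lid_rim, leave any that is red; of the rest the smaller one is meant.

How it is judged:
On the way, in this order (a step that is already met when the one before it is completed fails the run):
1. The two lids are lifted together off the desk, held by the inner lid (height (world z) of lid_rim above 0.06 m and z of cap_knob in the frame of lid_rim between 0.026 and 0.035 m and horizontal distance between cap_knob and lid_rim below 0.006 m and contact force between the fingers and inner_lid above 0.5 N), for 0.2 s.
2. The inner lid sits fully home in the upright pot with the cap still on it, and the gripper has let go of both (z of lid_rim in the frame of pot_mouth between 0.004 and 0.011 m and horizontal distance between lid_rim and pot_mouth below 0.005 m and angle between the z axis of lid_rim and the z axis of pot_mouth, either way round below 0.08 rad and z of cap_knob in the frame of lid_rim between 0.026 and 0.035 m and horizontal distance between cap_knob and lid_rim below 0.006 m and angle between pot_mouth's own z axis and vertical below 0.1 rad and contact force between the fingers and inner_lid below 0.05 N and contact force between the fingers and dust_cap below 0.05 N), for 0.2 s.
At the end, for the whole second after the job is handed in: Fingers hold the cap, still, upright within 20 deg, 45 mm or more off the inner lid, touching nothing else; the lid is untouched and seated (within 3 mm of home, 5 mm of centre, 4.5 deg of level) in the upright pot; pot and bystanders within 30 mm of their starts (z of lid_rim in the frame of pot_mouth between 0.004 and 0.011 m and horizontal distance between lid_rim and pot_mouth below 0.005 m and angle between the z axis of lid_rim and the z axis of pot_mouth, either way round below 0.08 rad and angle between pot_mouth's own z axis and vertical below 0.1 rad and distance of each of pot_mouth, glue, stamp, mouse from where it was at the start of the episode below 0.03 m and z of cap_knob in the frame of lid_rim above 0.076 m and height (world z) of cap_knob above 0.14 m and angle between cap_knob's own z axis and vertical below 0.35 rad and contact force between the fingers and dust_cap above 1 N and contact force between each of dust_cap, the fingers and inner_lid below 0.05 N and contact force between dust_cap and pot below 0.05 N and linear speed of dust_cap below 0.05 m/s and linear speed of inner_lid below 0.03 m/s); the arm keeps its last pose, push and grip.
It fails at once if The cap comes off the inner lid while the inner lid is not seated in the pot (distance between cap_knob and lid_rim above 0.046 m and not (z of lid_rim in the frame of pot_mouth between 0.004 and 0.011 m and horizontal distance between lid_rim and pot_mouth below 0.005 m and angle between the z axis of lid_rim and the z axis of pot_mouth, either way round below 0.08 rad)).
It fails at once if The inner lid is in the air with no finger on it: dropped from a height, or dragged up with the cap (height (world z) of lid_rim above 0.04 m and (z of lid_rim in the frame of pot_mouth above 0.017 m or horizontal distance between lid_rim and pot_mouth above 0.02 m) and contact force between the fingers and inner_lid below 0.02 N).
It fails at once if The pot is shoved more than 30 mm or tipped (distance of pot_mouth from where it was at the start of the episode above 0.03 m or angle between pot_mouth's own z axis and vertical above 0.35 rad).
It fails at once if A bystander is moved more than 30 mm or knocked over (distance of any of glue, stamp, mouse from where it was at the start of the episode above 0.03 m or angle between any of glue, stamp, mouse's own z axis and vertical above 0.4 rad).
It also fails if it takes over 58 s, if anything falls off the work surface, if the arm or the gripper's body presses on something with over 40 N, if the wrist force passes 120 N, or if a joint passes its speed limit or range.

## Working session

There is one attempt and no reset: what is moved stays moved. The work goes in short steps, Python scripts to look and compute and a tool call to move; the robot and the scene stay as the last step left them, time stands still between calls to the robot, and variables do not carry over. Pictures are saved under pics/ and viewed, at most 10 in all, crops included, and the job is handed in when it is done.

Besides the shell and the picture viewer there is one more tool, called after "Emit:" in YAML: its name, and indented under it one key for each argument. send_rows: Moves the arm, as the interface text tells. Its arguments: {"type":"object","properties":{"plan":{"type":"array"},"hand":{"type":"number"},"squeeze":{"type":"number"}},"required":["plan"]}

```bash
mkdir -p pics; ls; cat > h.py <<'E'
import numpy as np, cv2
from cell import status, read_camera, camera_info, ticket, models
from scipy.spatial.transform import Rotation as R
def cam(n):
    c=camera_info(n); f=210/np.tan(np.radians(c['vfov'])/2)
    K=np.array([[f,0,c['cx']],[0,f,c['cy']],[0,0,1]]); a=np.array(c['attitude'],float)
    Rm=a if a.shape==(3,3) else R.from_euler('xyz',a).as_matrix() if a.size==3 else R.from_quat(a).as_matrix()
    return K,np.array(c['distortion'],float),np.array(c['origin'],float),Rm
def toz(C,px,z):
    K,d,o,Rm=C
    u=cv2.undistortPoints(np.array(px,float).reshape(-1,1,2),K,d).reshape(-1,2)
    r=np.c_[u,np.ones(len(u))]@Rm.T
    return o+r*((z-o[2])/r[:,2])[:,None]
def proj(C,P):
    K,d,o,Rm=C
    q=(np.atleast_2d(P)-o)@Rm
    return cv2.projectPoints(q,np.zeros(3),np.zeros(3),K,d)[0].reshape(-1,2)
E
python3 - <<'E'
from h import *
a=read_camera('top');b=read_camera('side')
cv2.imwrite('pics/top.png',a[:,:,::-1]);cv2.imwrite('pics/side.png',b[:,:,::-1])
for n in('top','side','wrist'):print(n,camera_info(n))
print(status.observe())
for n in('top','side'):
  for l in('pot_mouth','lid_rim','cap_knob','glue','stamp','mouse'):
    print(n,l,[(round(x['conf'],2),x['extent'],int(x['mask'].sum())) for x in models.regions_of(n,l)])
E
```

```text
pics
top {'vfov': 57.39490973049165, 'cx': 285.6839954904754, 'cy': 208.75382314319288, 'distortion': array([0.025405, 0.      , 0.      , 0.      , 0.      ]), 'origin': array([ 0.4234986 , -0.01922689,  0.90441306]), 'attitude': array([-2.98748178,  0.01088584, -1.58868459])}
side {'vfov': 44.1702937966079, 'cx': 278.5873762214859, 'cy': 201.50257933233272, 'distortion': array([-0.02185511,  0.        ,  0.        ,  0.        ,  0.        ]), 'origin': array([0.35549335, 0.90363462, 0.61999475]), 'attitude': array([-2.08635221e+00, -3.02270604e-04, -2.91163928e+00])}
wrist {'vfov': 66.29611747634254, 'cx': 274.49014170639066, 'cy': 205.11117728872108, 'distortion': array([-0.00920818,  0.        ,  0.        ,  0.        ,  0.        ]), 'origin': array([0.13148643, 0.51376386, 0.38339178]), 'attitude': array([2.84186004e+00, 8.84816868e-05, 1.16979116e+00])}
{'time': 0.1, 'qpos': array([ 1.02302360e+00,  3.42667300e-01,  1.52489317e+00,  1.55846821e-05,
        1.27539188e+00, -1.45995202e-01]), 'qvel': array([ 0.00136288, -0.00326992, -0.00279343, -0.00024216,  0.00044241,
     
[... 729 characters left out ...]
9.5], 1015)]
top cap_knob [(0.93, [324.6, 225.6, 345.1, 246.7], 357)]
top glue [(0.61, [223.0, 140.5, 236.8, 162.7], 225), (0.18, [227.4, 189.1, 253.9, 218.2], 567)]
top stamp [(0.75, [334.9, 138.5, 362.6, 159.4], 335), (0.56, [228.2, 188.1, 252.0, 217.7], 558)]
top mouse [(0.61, [278.0, 128.4, 307.8, 168.3], 1030)]
side pot_mouth [(0.75, [250.8, 222.0, 280.4, 269.6], 1124)]
side lid_rim [(0.67, [288.9, 166.0, 322.5, 191.9], 821), (0.57, [353.5, 209.2, 382.6, 234.5], 589)]
side cap_knob [(0.51, [310.4, 188.4, 329.4, 207.8], 244)]
side glue [(0.61, [197.2, 219.9, 211.4, 265.8], 539)]
side stamp [(0.66, [230.1, 169.0, 250.8, 198.8], 342)]
side mouse [(0.63, [198.5, 201.2, 245.3, 231.6], 1005)]
```

```bash
python3 - <<'E'
import cv2,numpy as np
a=cv2.imread('pics/top.png')[110:320,200:430];b=cv2.imread('pics/side.png')[150:290,180:400]
a=cv2.resize(a,None,fx=1.75,fy=1.75,interpolation=2);b=cv2.resize(b,None,fx=1.75,fy=1.75,interpolation=2)
c=np.zeros((a.shape[0],a.shape[1]+b.shape[1],3),np.uint8);c[:,:a.shape[1]]=a;c[:b.shape[0],a.shape[1]:]=b
print(c.shape);cv2.imwrite('pics/crop1.png',c)
E
```

```text
(368, 787, 3)
```

View pics/top.png

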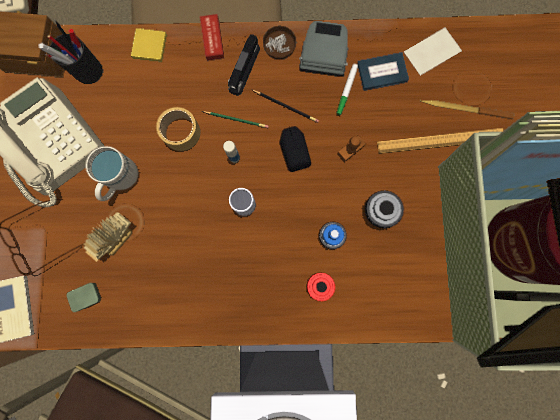

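View pics/crop1.png

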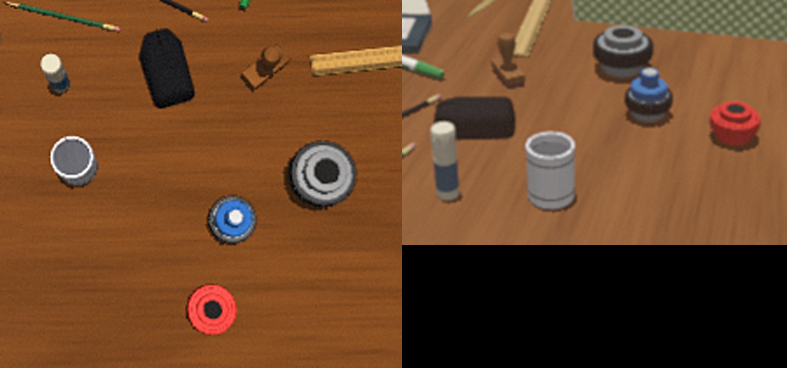

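The black-rimmed candidates are the large grey-and-black lid at (384,209), the red lid at (321,287), and the smaller one with the blue cap at (333,236). The one at (333,236) is meant: it isn't red, it is the smaller of the rest, and it wears the cap, as the enlarged crop confirms. The pot is at (241,202), glue at (232,152), stamp at (351,149) and mouse at (295,149).

```bash
cat >> h.py <<'E'
def axis(th): return np.array([np.cos(th),np.sin(th)])
def look(n,l,z):
    C=cam(n); out=[]
    for x in models.regions_of(n,l):
        m=x['mask'].astype(np.uint8); c,_=cv2.findContours(m,0,2); c=max(c,key=len).reshape(-1,2)
        P=toz(C,c,z)[:,:2]; (e,r)=cv2.minEnclosingCircle(P.astype(np.float32).reshape(-1,1,2))
        out.append((round(x['conf'],2),np.round(e,4),round(r,4),np.round(P.mean(0),4)))
    return out
E
python3 - <<'E'
from h import *
b=read_camera('top')
for l,z in(('pot_mouth',.07),('lid_rim',.032),('cap_knob',.046),('glue',.09),('stamp',.03),('mouse',.02)):print(l,look('top',l,z))
b=read_camera('side')
for l,z in(('pot_mouth',.035),('lid_rim',.024),('cap_knob',.05)):print('s',l,look('side',l,z))
C=cam('top'); print('big',toz(C,[384,209],.03),'knob',toz(C,[334.5,234.5],.064),'mouth',toz(C,[240.5,199],.07),'red',toz(C,[321,287],.03))
print(status.observe()['tool_rot'])
E
```

```text
pot_mouth [(0.71, array([0.5719, 0.0856]), 0.0317, array([0.5762, 0.0841])), (0.52, array([ 0.6881, -0.1627]), 0.0322, array([ 0.6869, -0.1574]))]
lid_rim [(0.87, array([ 0.554 , -0.2367]), 0.0429, array([ 0.5558, -0.239 ])), (0.8, array([ 0.4963, -0.1173]), 0.0314, array([ 0.4946, -0.1184])), (0.57, array([ 0.3841, -0.0858]), 0.0311, array([ 0.3811, -0.0865]))]
cap_knob [(0.71, array([ 0.4971, -0.1162]), 0.0234, array([ 0.4991, -0.1097]))]
glue [(0.65, array([0.6801, 0.1066]), 0.0254, array([0.681 , 0.1048]))]
stamp [(0.69, array([ 0.6983, -0.1707]), 0.0319, array([ 0.7016, -0.1664]))]
mouse [(0.65, array([ 0.707 , -0.0329]), 0.0565, array([ 0.7058, -0.0338])), (0.21, array([0.5803, 0.0903]), 0.0334, array([0.5832, 0.088 ]))]
s pot_mouth [(0.87, array([0.5778, 0.0789]), 0.0744, array([0.5766, 0.0799]))]
s lid_rim [(0.84, array([ 0.5565, -0.2523]), 0.0793, array([ 0.5527, -0.2552])), (0.8, array([ 0.3838, -0.0893]), 0.0509, array([ 0.3806, -0.0988])), (0.61, array([ 0.5003, -0.1085]), 0.0454, array([ 0.4992, -0.1066]))]
s cap_knob [(0.86, array([ 0.4957, -0.1123]), 0.045, array([ 0.4912, -0.1101]))]
big [[ 0.55449645 -0.23786792  0.03      ]] knob [[ 0.49505305 -0.11829363  0.064     ]] mouth [[0.5770572  0.08708681 0.07      ]] red [[ 0.38130548 -0.08776226  0.03      ]]
[3.14153521e+00 1.11770326e-05 2.73977772e+00]
```

Emit:
send_rows:
  plan:
    - {"offset":[-15,-7,0],"yaw":0}
    - {"offset":[-25,-11,2],"yaw":0}
    - {"offset":[-33,-14,4],"yaw":0}
    - {"offset":[-33,-14,4],"yaw":0}
    - {"offset":[-33,-14,4],"yaw":0}
    - {"offset":[-33,-14,4],"yaw":0}
    - {"offset":[-33,-14,4],"yaw":0}
    - {"offset":[-33,-15,4],"yaw":0}
    - {"offset":[-33,-15,4],"yaw":0}
    - {"offset":[-33,-15,4],"yaw":0}
    - {"offset":[-33,-15,4],"yaw":0}
    - {"offset":[-33,-15,4],"yaw":0}
    - {"offset":[-33,-15,4],"yaw":0}
    - {"offset":[-33,-15,4],"yaw":0}
    - {"offset":[-33,-15,3],"yaw":0}
    - {"offset":[-25,-11,2],"yaw":0}
    - {"offset":[-15,-5,0],"yaw":0}
    - {"offset":[0,0,0],"yaw":0}
    - {"offset":[0,0,0],"yaw":0}
    - {"offset":[0,0,0],"yaw":0}
  hand: 0
  squeeze: 30

```text
time: 3.25
tool_pos: [0.5854, 0.0789, 0.1968]
tool_rot: [3.141, -0.001, 2.741]
contact_force: [-0.6, 0.8, -0.1]
opening: 0.0918
grip_force: 0.0
```

```bash
python3 - <<'E'
from h import *
C=cam('wrist');a=read_camera('wrist')
cv2.imwrite('pics/w1.png',a[:,:,::-1])
s=status.observe();print(s['tool_pos'],s['tool_rot'],s['qpos'][5],C[2])
print(look('wrist','pot_mouth',.07))
E
```

```text
[0.58549366 0.07895505 0.19691291] [ 3.14135467e+00 -2.44890444e-04  2.74089844e+00] -1.166013725494166 [0.51173426 0.10945307 0.32908708]
[(0.86, array([0.5736, 0.0868]), 0.0307, array([0.5734, 0.0867]))]
```

View pics/w1.png

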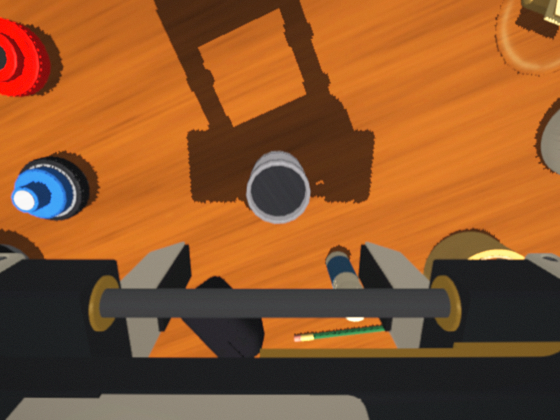

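The wrist view shows the open pot mouth at about (278,190), the blue-capped lids at (48,190) and the red lid off at the left edge. Next I'll fit the mouth circle precisely.

```bash
cat >> h.py <<'E'
from scipy.optimize import least_squares
def circ(P):
    f=lambda p:np.hypot(P[:,0]-p[0],P[:,1]-p[1])-p[2]
    r=least_squares(f,[*P.mean(0),.025],loss='soft_l1',f_scale=.0005); return r.x.round(4),np.abs(f(r.x)).mean().round(5)
def edges(C,img,c0,z,r0,r1,dark_inside=True,n=180):
    "radial max-gradient points around world centre c0, plane z, radius window"
    g=cv2.GaussianBlur(cv2.cvtColor(img,cv2.COLOR_RGB2GRAY),(3,3),0).astype(np.float32)
    rr=np.linspace(r0,r1,80); out=[]
    for t in np.linspace(0,2*np.pi,n,endpoint=False):
        P=np.c_[c0[0]+rr*np.cos(t),c0[1]+rr*np.sin(t),np.full(80,z)]
        uv=proj(C,P).astype(np.float32)
        v=cv2.remap(g,uv[:,:1],uv[:,1:],1).ravel(); d=np.gradient(v)*(1 if dark_inside else -1)
        k=d[3:-3].argmax()+3
        out.append([*P[k,:2],d[k]])
    out=np.array(out); return out[out[:,2]>np.median(out[:,2])*.5]
E
python3 - <<'E'
from h import *
C=cam('wrist');a=cv2.imread('pics/w1.png')[:,:,::-1].copy()
c=np.array([.5737,.087])
for lo,hi,di in((.019,.0262,True),(.0245,.031,False)):
  cc=c
  for i in range(3):
    e=edges(C,a,cc,.07,lo,hi,di); r,s=circ(e[:,:2]); cc=r[:2]
  print(r,s,len(e))
for i,e in enumerate([0]):
  v=a[140:240,220:340].copy()
cv2.imwrite('pics/m.png',cv2.resize(v[:,:,::-1],None,fx=5,fy=5,interpolation=0))
t=np.linspace(0,2*np.pi,9)
print(proj(C,np.c_[cc[0]+.024*np.cos(t),cc[1]+.024*np.sin(t),np.full(9,.07)]).round(1).tolist())
E
```

```text
[0.5755 0.086  0.0221] 0.00039 180
[0.5724 0.0867 0.0272] 0.00165 131
[[288.1, 212.6], [303.7, 197.7], [304.1, 176.2], [288.4, 160.6], [265.7, 160.8], [250.1, 176.6], [250.8, 198.1], [266.5, 212.7], [288.1, 212.6]]
```

View pics/m.png

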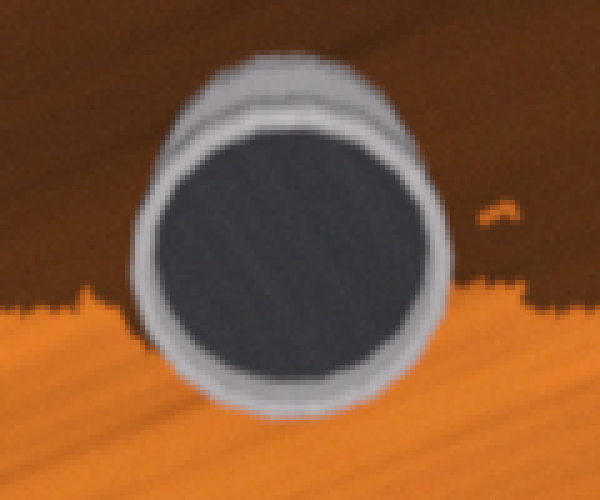

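The crop shows the dark floor with the far inner wall visible at the bottom, and the rim's outer edge spanning u 247–310 and v 160–223. I'll fit that outer edge (r = 27 mm) on its clean half, then use the same approach for the lid.

```bash
python3 - <<'E'
from h import *
C=cam('wrist');a=cv2.imread('pics/w1.png')[:,:,::-1].copy()
print(toz(C,[278.7,191.5],.07))
pix=np.array([[247,190],[310.4,190],[278.5,223],[278.7,160]])
print(toz(C,pix,.07))
hs=cv2.cvtColor(a,cv2.COLOR_RGB2HSV); m=((hs[:,:,1]<70)).astype(np.uint8); m[:140]=0;m[240:]=0;m[:,:220]=0;m[:,340:]=0
c,_=cv2.findContours(m,0,1);c=max(c,key=len).reshape(-1,2)
c=c[c[:,1]>188]; P=toz(C,c,.07)[:,:2]
f=lambda p:np.hypot(P[:,0]-p[0],P[:,1]-p[1])-.0270
r=least_squares(f,P.mean(0),loss='soft_l1',f_scale=.0005);print('fixed r',r.x,np.abs(f(r.x)).mean(),len(c)); print(circ(P))
E
```

```text
[[0.57622842 0.0864906  0.07      ]]
[[0.56476637 0.06270379 0.07      ]
 [0.58531313 0.1112817  0.07      ]
 [0.60194704 0.07555465 0.07      ]
 [0.55193508 0.09664534 0.07      ]]
fixed r [0.57611238 0.08570386] 0.00032336872825538654 95
(array([0.5767, 0.0854, 0.0264]), np.float64(0.00025))
```

Emit:
send_rows:
  plan:
    - {"offset":[0,-15,0],"yaw":0}
    - {"offset":[0,-30,0],"yaw":0}
    - {"offset":[0,-30,0],"yaw":0}
    - {"offset":[0,-30,2],"yaw":0}
    - {"offset":[0,-30,4],"yaw":0}
    - {"offset":[0,-30,6],"yaw":0}
    - {"offset":[0,-30,6],"yaw":0}
    - {"offset":[3,-15,5],"yaw":0}
    - {"offset":[3,-5,3],"yaw":0}
    - {"offset":[0,0,0],"yaw":0}
    - {"offset":[0,0,0],"yaw":0}
    - {"offset":[0,0,0],"yaw":0}

```text
time: 4.55
tool_pos: [0.4971, -0.1167, 0.171]
tool_rot: [3.141, 0.001, 2.741]
contact_force: [1.4, -0.2, -0.1]
opening: 0.0923
grip_force: 0.0
```

```bash
python3 - <<'E'
from h import *
C=cam('wrist');a=read_camera('wrist')
cv2.imwrite('pics/w2.png',a[:,:,::-1])
s=status.observe();print(s['tool_pos'],s['tool_rot'],s['qpos'][5],C[2])
print(look('wrist','lid_rim',.032),look('wrist','cap_knob',.064))
hs=cv2.cvtColor(a,cv2.COLOR_RGB2HSV)
m=cv2.inRange(hs,(95,100,60),(125,255,255)); m[260:]=0
c,_=cv2.findContours(m,0,1);c=max(c,key=len).reshape(-1,2);print('blue',c.min(0),c.max(0),cv2.contourArea(c))
cr=np.clip(c.mean(0)-[80,60],0,None).astype(int);print(cr)
cv2.imwrite('pics/m2.png',cv2.resize(a[cr[1]:cr[1]+120,cr[0]:cr[0]+160,::-1],None,fx=5,fy=5,interpolation=0))
E
```

```text
[ 0.49709076 -0.11671222  0.17094537] [3.14133355e+00 5.93888978e-04 2.74121305e+00] -1.5515016750273514 [ 0.42324305 -0.08607493  0.30318521]
[(0.81, array([ 0.3844, -0.0897]), 0.0319, array([ 0.3844, -0.0897])), (0.75, array([ 0.5869, -0.2466]), 0.0343, array([ 0.5893, -0.2538]))] [(0.92, array([ 0.4916, -0.1172]), 0.0231, array([ 0.4892, -0.1169]))]
blue [244 177] [299 233] 2414.5
[191 145]
```

View pics/m2.png

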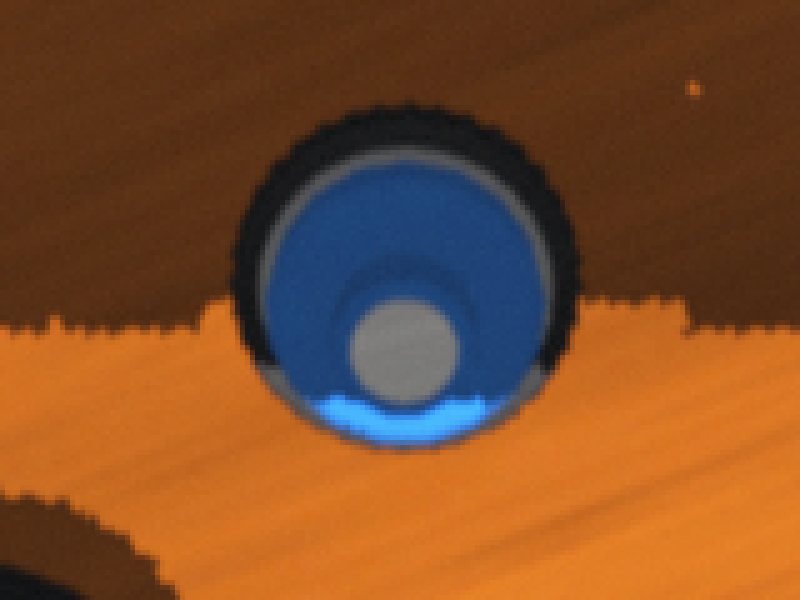

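The crop shows the two lids as expected: the white knob top centred at about (271.8,215.4) and the black rim spanning u 237.6–307 with its top edge at v 165.6. I'll fit the centre from these edges.

```bash
python3 - <<'E'
from h import *
C=cam('wrist')
print('knob',toz(C,[271.8,215.4],.064))
t=np.linspace(0,2*np.pi,180)
def ext(c,rzs):
    q=np.vstack([proj(C,np.c_[c[0]+r*np.cos(t),c[1]+r*np.sin(t),np.full(180,z)]) for r,z in rzs]); return q[:,0].min(),q[:,0].max(),q[:,1].min(),q[:,1].max()
obs=[237.6,307,165.6]
f=lambda c:np.array(ext(c,[(.031,.032),(.031,.016)]))[:3]-obs
r=least_squares(f,[.495,-.117]);print('rim',r.x,f(r.x),ext(r.x,[(.024,.046)]))
print('captop obs 244..300.7 v..234')
s=status.observe()
Rm=R.from_euler('xyz',s['tool_rot']).as_matrix();print(((np.r_[r.x,.03]-s['tool_pos'])@Rm*1000).round(1),((toz(C,[271.8,215.4],.064)[0]-s['tool_pos'])@Rm*1000).round(1))
E
```

```text
knob [[ 0.49842042 -0.1200507   0.064     ]]
rim [ 0.49868148 -0.11990395] [-0.48898422  0.48936651  0.03264974] (np.float64(243.62951836489594), np.float64(300.8076908038443), np.float64(180.66715882833196), np.float64(235.11827464069685))
captop obs 244..300.7 v..234
[ -2.7  -2.1 140.9] [ -2.5  -2.3 106.9]
```

Emit:
send_rows:
  plan:
    - {"offset":[-2.7,-2.1,10],"yaw":0}
    - {"offset":[0,0,20],"yaw":0}
    - {"offset":[0,0,20],"yaw":0}
    - {"offset":[0,0,20],"yaw":0}
    - {"offset":[0,0,20],"yaw":0}
    - {"offset":[0,0,20],"yaw":0}
    - {"offset":[0,0,15],"yaw":0}
    - {"offset":[0,0,10],"yaw":0}
    - {"offset":[0,0,5],"yaw":0}
    - {"offset":[0,0,0],"yaw":0}
    - {"offset":[0,0,0],"yaw":0}

```text
time: 5.8
tool_pos: [0.4986, -0.1207, 0.0311]
tool_rot: [3.142, 0.001, 2.74]
contact_force: [0.8, -0.9, 0.2]
opening: 0.0919
grip_force: 0.0
```

Emit:
send_rows:
  plan:
    - {"offset":[0,0,0],"yaw":0}
    - {"offset":[0,0,0],"yaw":0}
    - {"offset":[0,0,0],"yaw":0}
    - {"offset":[0,0,0],"yaw":0}
    - {"offset":[0,0,0],"yaw":0}
    - {"offset":[0,0,0],"yaw":0}
    - {"offset":[0,0,0],"yaw":0}
    - {"offset":[0,0,0],"yaw":0}
    - {"offset":[0,0,0],"yaw":0}
    - {"offset":[0,0,0],"yaw":0}
    - {"offset":[0,0,0],"yaw":0}
    - {"offset":[0,0,0],"yaw":0}
  hand: 1
  squeeze: 25

```text
time: 7.0
tool_pos: [0.4983, -0.1205, 0.0309]
tool_rot: [3.141, 0.0, 2.74]
contact_force: [-0.1, 1.0, 6.1]
opening: 0.0611
grip_force: 25.0
```

Emit:
send_rows:
  plan:
    - {"offset":[0,0,-4],"yaw":0}
    - {"offset":[0,0,-8],"yaw":0}
    - {"offset":[0,0,-12],"yaw":0}
    - {"offset":[0,0,-14],"yaw":0}
    - {"offset":[0,0,-15],"yaw":0}
    - {"offset":[0,0,-15],"yaw":0}
    - {"offset":[0,0,-15],"yaw":0}
    - {"offset":[0,0,-15],"yaw":0}
    - {"offset":[0,0,-12],"yaw":0}
    - {"offset":[0,0,-8],"yaw":0}
    - {"offset":[0,0,-4],"yaw":0}
    - {"offset":[0,0,0],"yaw":0}
    - {"offset":[0,0,0],"yaw":0}

```text
time: 8.3
tool_pos: [0.4979, -0.1204, 0.1522]
tool_rot: [3.141, -0.001, 2.74]
contact_force: [-0.4, 0.3, -2.2]
opening: 0.0616
grip_force: 25.0
```

```bash
python3 - <<'E'
from h import *
C=cam('wrist');a=read_camera('wrist')
cv2.imwrite('pics/w3.png',a[:,:,::-1])
s=status.observe();print(s['tool_pos'],s['tool_rot'],s['grip_force'],s['opening'])
cv2.imwrite('pics/m3.png',cv2.resize(a[150:270,190:350,::-1],None,fx=5,fy=5,interpolation=0))
Rm=R.from_euler('xyz',s['tool_rot']).as_matrix()
print('pot delta tool mm',((np.r_[.5762,.0860,0.07]-s['tool_pos'])@Rm*1000).round(1))
E
```

```text
[ 0.49787791 -0.12039754  0.15209282] [ 3.14152856e+00 -1.28113037e-03  2.73973309e+00] 24.99981254339218 0.0611961490830147
pot delta tool mm [  8.5 220.6  82.1]
```

View pics/m3.png

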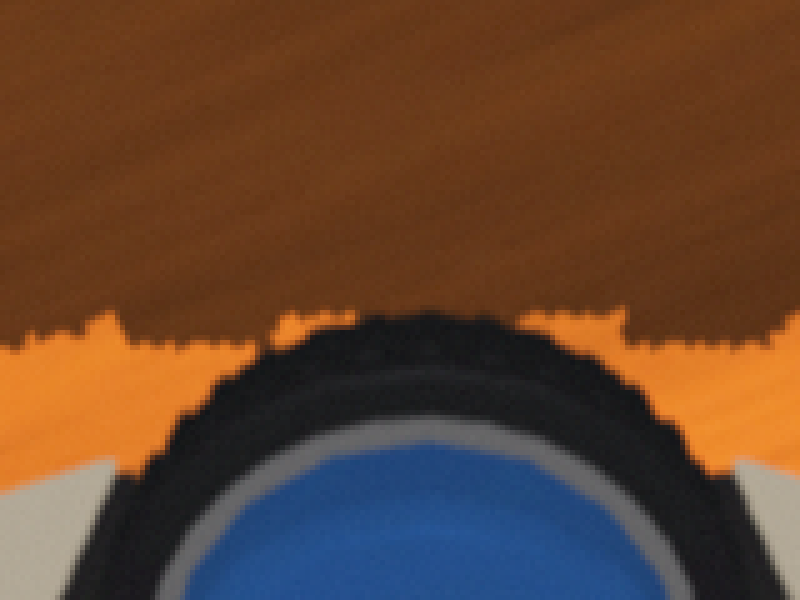

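The crop shows both lids in hand, cap on and level, with the rim's near edge at about (276,212). I'll work out the lid's offset in the hand.

```bash
python3 - <<'E'
from h import *
C=cam('wrist');s=status.observe();Rm=R.from_euler('xyz',s['tool_rot']).as_matrix();T=s['tool_pos']
t=np.linspace(0,2*np.pi,180)
for dx in(-2,0,2):
  c=T+Rm@[dx/1000,0,0]
  print(dx,[ (q[:,1].min().round(1),q[q[:,1].argmin(),0].round(1)) for z in (T[2]-.015,T[2]+.001) for q in [proj(C,np.c_[c[0]+.031*np.cos(t),c[1]+.031*np.sin(t),np.full(180,z)])]])
E
```

```text
-2 [(np.float64(215.6), np.float64(275.3)), (np.float64(227.6), np.float64(275.5))]
0 [(np.float64(211.7), np.float64(275.3)), (np.float64(223.3), np.float64(275.5))]
2 [(np.float64(207.8), np.float64(275.3)), (np.float64(218.9), np.float64(275.5))]
```

Emit:
send_rows:
  plan:
    - {"offset":[1,8,0],"yaw":0}
    - {"offset":[1,16,0],"yaw":0}
    - {"offset":[1,20,0],"yaw":0}
    - {"offset":[1,20,0],"yaw":0}
    - {"offset":[1,20,0],"yaw":0}
    - {"offset":[1,20,0],"yaw":0}
    - {"offset":[1,20,0],"yaw":0}
    - {"offset":[1,20,0],"yaw":0}
    - {"offset":[0.5,20,0],"yaw":0}
    - {"offset":[0,20,0],"yaw":0}
    - {"offset":[0,17,0],"yaw":0}
    - {"offset":[0,12,0],"yaw":0}
    - {"offset":[0,7.6,0],"yaw":0}
    - {"offset":[0,0,10],"yaw":0}
    - {"offset":[0,0,10],"yaw":0}
    - {"offset":[0,0,6],"yaw":0}
    - {"offset":[0,0,0],"yaw":0}
    - {"offset":[0,0,0],"yaw":0}

```text
time: 10.15
tool_pos: [0.5766, 0.0853, 0.1265]
tool_rot: [-3.141, -0.0, 2.739]
contact_force: [0.2, -0.6, -1.1]
opening: 0.0612
grip_force: 25.0
```

```bash
python3 - <<'E'
from h import *
s=status.observe();print(s['tool_pos'],s['tool_rot'])
a=read_camera('side');w=read_camera('wrist')
cv2.imwrite('pics/s4.png',a[:,:,::-1]);cv2.imwrite('pics/w4.png',w[:,:,::-1])
C=cam('side');u=proj(C,[.5762,.086,.085])[0];print(u)
x,y=int(u[0])-36,int(u[1])-32
print(x,y)
A=cv2.resize(a[y:y+84,x:x+80],None,fx=6,fy=6,interpolation=0)
cv2.imwrite('pics/m4.png',A[:,:,::-1])
E
```

```text
[0.57658888 0.08534549 0.12650171] [-3.14139826e+00 -4.33741720e-04  2.73910315e+00]
[263.74034084 226.41610495]
227 194
```

View pics/m4.png

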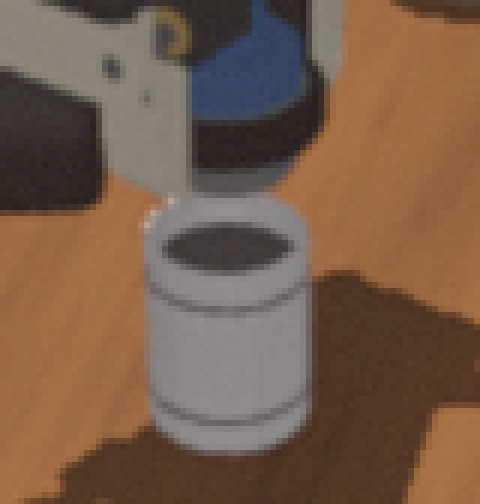

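The side crop shows the plug just above the open mouth with the pot upright at u ≈ 265. I'll compare it with the pot model.

```bash
python3 - <<'E'
from h import *
C=cam('side');t=np.linspace(0,2*np.pi,180);c=[.5762,.086]
for r,z in((.027,.07),(.027,0)):
  q=proj(C,np.c_[c[0]+r*np.cos(t),c[1]+r*np.sin(t),np.full(180,z)]);print(((q.min(0)-[227,194])*6).round(),((q.max(0)-[227,194])*6).round())
s=status.observe();T=s['tool_pos'];Rm=R.from_euler('xyz',s['tool_rot']).as_matrix()
print(((np.r_[.5762,.086,.0]-T)@Rm*1000).round(2))
E
```

```text
[138. 189.] [304. 280.]
[143. 362.] [304. 458.]
[9.1000e-01 7.0000e-02 1.2707e+02]
```

```bash
python3 - <<'E'
from h import *
C=cam('side');t=np.linspace(0,2*np.pi,180)
s=status.observe();T=s['tool_pos'];Rm=R.from_euler('xyz',s['tool_rot']).as_matrix()
c=T+Rm@[-.0004,0,0]
for n,r,z in(('rimtop',.031,T[2]+.001),('rimbot',.031,T[2]-.015),('plugtop',.0225,T[2]-.015),('plugbot',.0225,T[2]-.031),('cap',.024,T[2]+.008)):
  q=proj(C,np.c_[c[0]+r*np.cos(t),c[1]+r*np.sin(t),np.full(180,z)]);print(n,((q.min(0)-[227,194])*6).round(),((q.max(0)-[227,194])*6).round())
a=cv2.imread('pics/s4.png')
for y in (208,211,215,218,221,224): print(y,[int(v) for v in cv2.cvtColor(a,cv2.COLOR_BGR2GRAY)[y,270:290]])
w=cv2.imread('pics/w4.png'); g=cv2.cvtColor(w,cv2.COLOR_BGR2GRAY);print([int(v) for v in g[200:225,276]])
E
```

```text
rimtop [117.  30.] [314. 128.]
rimbot [119.  72.] [314. 173.]
plugtop [146.  85.] [287. 158.]
plugbot [147. 128.] [287. 202.]
cap [139.  21.] [292.  97.]
208 [66, 70, 68, 66, 66, 66, 69, 72, 56, 40, 45, 87, 118, 123, 121, 122, 124, 124, 125, 125]
211 [68, 73, 72, 73, 72, 63, 47, 39, 38, 35, 47, 87, 117, 124, 124, 124, 122, 124, 123, 122]
215 [39, 38, 37, 38, 40, 37, 40, 42, 36, 41, 73, 114, 122, 125, 121, 124, 122, 123, 117, 116]
218 [42, 41, 39, 39, 38, 38, 37, 55, 87, 116, 125, 125, 123, 122, 123, 123, 122, 120, 119, 116]
221 [50, 54, 59, 65, 72, 86, 108, 124, 125, 124, 124, 123, 123, 121, 123, 120, 121, 118, 116, 120]
224 [83, 84, 86, 104, 115, 122, 124, 124, 122, 123, 120, 119, 120, 121, 119, 119, 119, 117, 117, 120]
[208, 186, 140, 84, 67, 68, 66, 68, 67, 68, 67, 60, 42, 29, 25, 25, 26, 26, 26, 29, 27, 26, 29, 37, 39]
```

```bash
python3 - <<'E'
from h import *
C=cam('side');t=np.linspace(0,2*np.pi,720)
s=status.observe();T=s['tool_pos'];Rm=R.from_euler('xyz',s['tool_rot']).as_matrix()
a=cv2.imread('pics/s4.png').astype(float)
def edge(y,x0,x1): # subpixel: max gradient over colour
    p=a[y,x0:x1]; d=np.linalg.norm(np.diff(p,axis=0),axis=1); k=d.argmax(); w=d[max(k-1,0):k+2]; return x0+.5+(np.arange(max(k-1,0),k+2)[:len(w)]@w)/w.sum()
print('pot L',[round(edge(y,244,257),2) for y in range(236,262,3)]);print('pot R',[round(edge(y,272,286),2) for y in range(236,262,3)])
def hull(c,rz):
    q=np.vstack([proj(C,np.c_[c[0]+r*np.cos(t),c[1]+r*np.sin(t),np.full(720,z)]) for r,z in rz]).astype(np.float32); return cv2.convexHull(q).reshape(-1,2)
def xs(h,y):
    o=[]
    for p,q in zip(h,np.roll(h,-1,0)):
        if (p[1]-y)*(q[1]-y)<0:o.append(p[0]+(y-p[1])/(q[1]-p[1])*(q[0]-p[0]))
    return np.round([min(o),max(o)],2)
h=hull([.5762,.086],[(.027,.07),(.027,0)]);print('pot pred',[xs(h,y).tolist() for y in range(236,262,6)])
c=T+Rm@[-.0004,0,0]
h=hull(c,[(.031,T[2]+.001),(.031,T[2]-.015)])
for y in range(204,220,2): print(y,'rim R obs',round(edge(y,272,288),2),'pred',xs(h,y)[1])
print(proj(C,[[.5762,.086,.1],[.5772,.086,.1],[.5762,.087,.1],[.5762,.086,.101]]))
E
```

```text
pot L [np.float64(254.26), np.float64(250.72), np.float64(250.76), np.float64(250.73), np.float64(251.18), np.float64(251.21), np.float64(251.16), np.float64(251.41), np.float64(251.37)]
pot R [np.float64(273.75), np.float64(277.69), np.float64(278.46), np.float64(278.35), np.float64(278.23), np.float64(278.32), np.float64(278.31), np.float64(277.8), np.float64(278.47)]
pot pred [[250.0500030517578, 277.7200012207031], [250.24000549316406, 277.7200012207031], [250.44000244140625, 277.7200012207031], [250.6300048828125, 277.7300109863281], [250.8300018310547, 277.7300109863281]]
204 rim R obs 279.19 pred 278.23
206 rim R obs 280.32 pred 279.22
208 rim R obs 280.85 pred 279.32
210 rim R obs 280.7 pred 279.32
212 rim R obs 280.77 pred 279.32
214 rim R obs 280.49 pred 279.32
216 rim R obs 279.47 pred 278.94
218 rim R obs 277.62 pred 277.56
[[263.63176095 219.79913425]
 [263.12728377 219.73676052]
 [263.50008206 220.0651683 ]
 [263.6244684  219.35448046]]
```

Wrist and side estimates agree to about 1 mm, which straddles the present position and is within the 1.5 mm play plus chamfer. I'll nudge slightly and descend gently, watching the force.

Emit:
send_rows:
  plan:
    - {"offset":[0.5,0.2,5],"yaw":0}
    - {"offset":[0,0,8],"yaw":0}
    - {"offset":[0,0,7],"yaw":0}
    - {"offset":[0,0,4],"yaw":0}
    - {"offset":[0,0,2],"yaw":0}
    - {"offset":[0,0,1],"yaw":0}
    - {"offset":[0,0,1],"yaw":0}
    - {"offset":[0,0,1],"yaw":0}
    - {"offset":[0,0,1],"yaw":0}
    - {"offset":[0,0,0],"yaw":0}
    - {"offset":[0,0,0],"yaw":0}

```text
time: 11.35
tool_pos: [0.5767, 0.0861, 0.097]
tool_rot: [3.141, 0.001, 2.74]
contact_force: [1.9, 0.1, -0.7]
opening: 0.0615
grip_force: 25.0
```

Emit:
send_rows:
  plan:
    - {"offset":[0,0,1],"yaw":0}
    - {"offset":[0,0,1],"yaw":0}
    - {"offset":[0,0,1],"yaw":0}
    - {"offset":[0,0,1],"yaw":0}
    - {"offset":[0,0,1],"yaw":0}
    - {"offset":[0,0,1],"yaw":0}
    - {"offset":[0,0,1],"yaw":0}
    - {"offset":[0,0,1],"yaw":0}
    - {"offset":[0,0,0],"yaw":0}
    - {"offset":[0,0,0],"yaw":0}

```text
time: 12.35
tool_pos: [0.5763, 0.0862, 0.0886]
tool_rot: [3.142, -0.0, 2.74]
contact_force: [2.4, -1.3, -0.7]
opening: 0.0617
grip_force: 25.0
```

Emit:
send_rows:
  plan:
    - {"offset":[0,0,1],"yaw":0}
    - {"offset":[0,0,1],"yaw":0}
    - {"offset":[0,0,0.5],"yaw":0}
    - {"offset":[0,0,0.5],"yaw":0}
    - {"offset":[0,0,0.5],"yaw":0}
    - {"offset":[0,0,0],"yaw":0}
    - {"offset":[0,0,0],"yaw":0}

```text
time: 13.05
tool_pos: [0.5764, 0.0862, 0.0853]
tool_rot: [3.141, 0.0, 2.74]
contact_force: [2.0, -1.4, -1.0]
opening: 0.0612
grip_force: 25.0
```

Emit:
send_rows:
  plan:
    - {"offset":[0,0,0.5],"yaw":0}
    - {"offset":[0,0,0.5],"yaw":0}
    - {"offset":[0,0,0],"yaw":0}
    - {"offset":[0,0,0],"yaw":0}

```text
time: 13.45
tool_pos: [0.5769, 0.086, 0.0849]
tool_rot: [3.141, 0.002, 2.74]
contact_force: [1.7, -2.4, 4.5]
opening: 0.0613
grip_force: 25.0
```

```bash
python3 - <<'E'
from h import *
s=status.observe();print(s['tool_pos'],s['contact_force'],s['torque'])
a=read_camera('side');x,y=227,184
cv2.imwrite('pics/m5.png',cv2.resize(a[y:y+94,x-20:x+80,::-1],None,fx=6,fy=6,interpolation=0))
E
```

```text
[0.57687588 0.08598355 0.08494147] [ 1.65326454 -2.42150872  4.5005277 ] [-0.58427202 -0.46010818 -0.00309936]
```

View pics/m5.png

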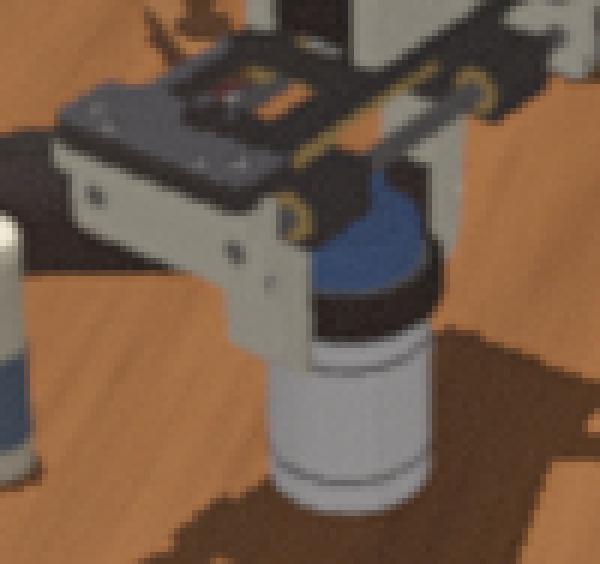

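The side crop shows the rim down on the pot with no gap, at the expected height of 0.085 and with contact force rising. I'll press a touch more and then let go.

Emit:
send_rows:
  plan:
    - {"offset":[0,0,0.5],"yaw":0}
    - {"offset":[0,0,0],"yaw":0}
    - {"offset":[0,0,0],"yaw":0}

```text
time: 13.8
tool_pos: [0.5771, 0.0859, 0.0849]
tool_rot: [3.141, 0.002, 2.74]
contact_force: [2.3, -3.3, 8.0]
opening: 0.0609
grip_force: 25.0
```

Emit:
send_rows:
  plan:
    - {"offset":[0,0,0],"yaw":0}
    - {"offset":[0,0,0],"yaw":0}
    - {"offset":[0,0,0],"yaw":0}
    - {"offset":[0,0,0],"yaw":0}
    - {"offset":[0,0,0],"yaw":0}
    - {"offset":[0,0,0],"yaw":0}
    - {"offset":[0,0,0],"yaw":0}
    - {"offset":[0,0,0],"yaw":0}
    - {"offset":[0,0,0],"yaw":0}
    - {"offset":[0,0,0],"yaw":0}
    - {"offset":[0,0,0],"yaw":0}
    - {"offset":[0,0,0],"yaw":0}
  hand: 0

```text
time: 15.0
tool_pos: [0.5763, 0.0862, 0.0837]
tool_rot: [3.141, 0.0, 2.74]
contact_force: [0.8, 0.2, -0.3]
opening: 0.0917
grip_force: 0.0
```

```bash
python3 - <<'E'
from h import *
C=cam('wrist');w=read_camera('wrist');cv2.imwrite('pics/w6.png',w[:,:,::-1])
s=status.observe();print(s['tool_pos'],s['contact_force'],s['opening'])
cv2.imwrite('pics/m6.png',cv2.resize(w[130:330,140:410,::-1],None,fx=2.9,fy=2.9,interpolation=2))
T=s['tool_pos'];Rm=R.from_euler('xyz',s['tool_rot']).as_matrix();print(proj(C,T+Rm@[0,0,-.033]),proj(C,T+Rm@[0,0,-.024]))
E
```

```text
[0.57629004 0.08622918 0.08373883] [-0.01495653 -0.62598321  0.39330091] 0.09186563351248109
[[275.58852194 332.44832334]] [[275.48585157 317.14235447]]
```

View pics/m6.png

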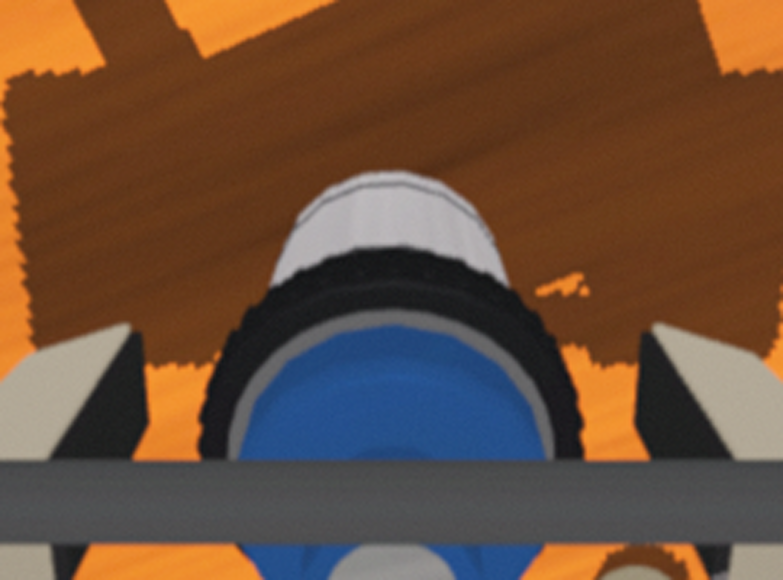

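Released, with the lid still seated and capped and the fingers clear on both sides. Next I'll rise so the tips are about 2 mm above the cap's flat top and grip the knob.

Emit:
send_rows:
  plan:
    - {"offset":[0,0,0],"yaw":0}
    - {"offset":[0,0,-4],"yaw":0}
    - {"offset":[0,0,-10],"yaw":0}
    - {"offset":[0,0,-14],"yaw":0}
    - {"offset":[0,0,-10],"yaw":0}
    - {"offset":[0,0,-5.5],"yaw":0}
    - {"offset":[0,0,0],"yaw":0}
    - {"offset":[0,0,0],"yaw":0}

```text
time: 15.85
tool_pos: [0.5761, 0.0862, 0.1271]
tool_rot: [-3.142, -0.0, 2.74]
contact_force: [0.3, -0.1, -0.5]
opening: 0.0914
grip_force: 0.0
```

Emit:
send_rows:
  plan:
    - {"offset":[0,0,0],"yaw":0}
    - {"offset":[0,0,0],"yaw":0}
    - {"offset":[0,0,0],"yaw":0}
    - {"offset":[0,0,0],"yaw":0}
    - {"offset":[0,0,0],"yaw":0}
    - {"offset":[0,0,0],"yaw":0}
    - {"offset":[0,0,0],"yaw":0}
    - {"offset":[0,0,0],"yaw":0}
    - {"offset":[0,0,0],"yaw":0}
    - {"offset":[0,0,0],"yaw":0}
    - {"offset":[0,0,0],"yaw":0}
    - {"offset":[0,0,0],"yaw":0}
    - {"offset":[0,0,0],"yaw":0}
    - {"offset":[0,0,0],"yaw":0}
    - {"offset":[0,0,0],"yaw":0}
    - {"offset":[0,0,0],"yaw":0}
  hand: 1
  squeeze: 12

```text
time: 17.45
tool_pos: [0.5763, 0.0862, 0.1272]
tool_rot: [3.141, -0.0, 2.74]
contact_force: [-0.0, -0.6, -0.3]
opening: 0.0236
grip_force: 12.0
```

Opening is 23.6 mm, matching the 24 mm knob. I'll lift slowly at first, 85 mm in all.

Emit:
send_rows:
  plan:
    - {"offset":[0,0,-1],"yaw":0}
    - {"offset":[0,0,-2],"yaw":0}
    - {"offset":[0,0,-2],"yaw":0}
    - {"offset":[0,0,-2],"yaw":0}
    - {"offset":[0,0,-3],"yaw":0}
    - {"offset":[0,0,-4],"yaw":0}
    - {"offset":[0,0,-6],"yaw":0}
    - {"offset":[0,0,-10],"yaw":0}
    - {"offset":[0,0,-12],"yaw":0}
    - {"offset":[0,0,-12],"yaw":0}
    - {"offset":[0,0,-12],"yaw":0}
    - {"offset":[0,0,-10],"yaw":0}
    - {"offset":[0,0,-6],"yaw":0}
    - {"offset":[0,0,-3],"yaw":0}
    - {"offset":[0,0,0],"yaw":0}
    - {"offset":[0,0,0],"yaw":0}
    - {"offset":[0,0,0],"yaw":0}
    - {"offset":[0,0,0],"yaw":0}
    - {"offset":[0,0,0],"yaw":0}

```text
time: 19.35
tool_pos: [0.5762, 0.0862, 0.2119]
tool_rot: [-3.141, -0.0, 2.74]
contact_force: [-0.9, -0.3, -0.3]
opening: 0.0237
grip_force: 12.0
```

```bash
python3 - <<'E'
from h import *
s=status.observe();print(s['tool_pos'],s['opening'],s['grip_force'])
a=read_camera('side')
cv2.imwrite('pics/m7.png',cv2.resize(a[140:290,180:340,::-1],None,fx=4,fy=4,interpolation=2))
E
```

```text
[0.57620797 0.08621441 0.21194904] 0.023709289943927975 11.999979168176651
```

View pics/m7.png

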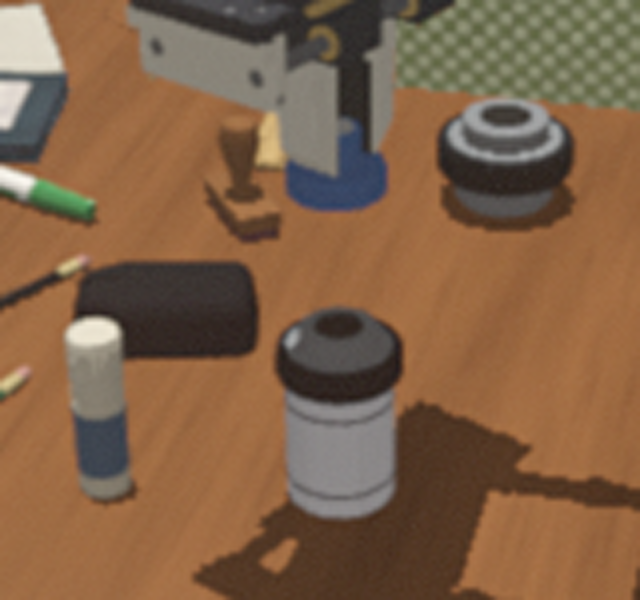

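The cap is held upright well above the inner lid, the lid sits level on the pot, and the bystanders are undisturbed.

```bash
python3 -c "
from h import *
print(ticket.hand_in())"
```

```text
the job is handed in; nothing more can be done
None
```

The job is handed in, though no verdict came back: in the last camera view the inner lid sits level in the pot, the blue cap is held upright about 85 mm above it, and the pot and bystanders look undisturbed.

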